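# Put the screw cap back on the marble jar without crossing its thread

### The arm

A 6-joint arm with a two-finger parallel gripper is mounted at the origin on the work surface. World frame = base frame: x ahead of the robot, y to its left, z up, the work surface at z = 0. Lengths are in m, angles in rad, forces in N, time in s.
With the tool pointing down it reaches from about 0.325 to 0.775 m from the base axis. Payload 9.3 kg.
Tool frame: the origin (TCP) lies midway between the tips of the shut fingers; the grasp point (between the pads) lies 19 mm behind it; z points along the fingers, y is the line along which they close (so a half turn about z gives the same grasp; the last joint's range is limited). The gripper opens to 85 mm and grips with 20 to 120 N. Pads are 22 mm wide; open, the fingers measure 114 mm over their backs; the gripper's body (76 mm by 85 mm) begins 54 mm behind the grasp point. The pads swing forward as they close: fully open they stand 13 mm farther back than shut.
Start: joints at [1.097, 0.259, 0.021, 1.334, 0, 1.418], TCP at [0.173, 0.522, 0.231] pointing down, gripper open.
Joint ranges: [-3.04, 3.04], [-0.91, 1.82], [-1.04, 1.36], [-1.92, 1.95], [-1.52, 1.45], [-3.14, 3.14]. Speed limits (rad/s): [2.22, 2.22, 2.79, 3.14, 3.14, 3.14].

### API

Orientations are given as [roll, pitch, yaw] about the fixed x, y, z axes, in that order (R = Rz(yaw) Ry(pitch) Rx(roll)).
In Python, from workcell import bot, cams, spotter gives the robot as it stands.
- The arm moves only by the tool carry_out, never from a script. Its argument "plan" is a list of rows, each a list of 7 numbers: the finger opening in m, from 0 to 0.0854, then the shift along the tool's x, y, z in m, then the turn, a rotation vector about the tool's x, y, z in degrees. A call has 1 to 5 rows; each row is the pose to reach, as a shift and turn from the pose commanded when the call began, along the tool's axes at that moment; what a row does not reach only later rows make up. A row lasts 1/10 s, in which the tool goes at most 50 mm and 8.59 degrees, less where a joint would pass 70% of its speed; a pose out of reach is approached as far as the arm can. A call with a gripper value outside its range is refused whole. The fingers move at their own pace and stop on an object; "newtons" is the grip in N (left out, the last holds). Time passes only in rows, so rows that repeat a pose let the fingers close. It gives the time, the measured TCP pose, the force, the opening and the grip force at its end, in the units of the state.
- bot.observe(): the state, without advancing time (a new reading comes with each control period).
- cams.snapshot(name): name is "scene" or "top"; returns a dict with "color" (420x560x3 uint8, red, green, blue), "intrinsics" (3x3 intrinsics, pixels), "k1" (the pictures are not rectified: a ray, as slopes to the right and down, at radius r is drawn at 1 + k1 r^2 times it, then the intrinsics apply), "R" (3x3) and "t" (3): a world point X has camera coordinates R X + t. Camera axes: x right, y down, z forward; pixel columns grow to the right and rows downward; lengths in m; the calibration is good to about 2 mm. A picture is of the moment at which its call begins. There is no depth.
- bot.sign_off(): hands the job in; it is judged then, once.
Trained networks look in a picture, given as the dict that the camera call returned (one of the last four; its "shot" number tells which), for a name from the list of things; names that differ only in an ending like _2 or _b are one class to them, and where a whole thing is asked for, a point or a joint stands for the part that bears it (a point fixed in the world has none). Each returns a list of dicts, best first, with "p" (0 to 1); they miss things now and then, are a little off and sometimes report something else, mostly with a low value. They report only what shows in the picture. A call takes as long as a camera call. They do not tell look-alikes from the thing itself.
- spotter.search_frame(name, picture): "centre" ([column, row] as shares, 0 to 1, of the picture: columns of its width, rows of its height, amid what is visible of it).
- spotter.regions_of(name, picture): "mask" (420x560 bool, what is visible of it) and "centre" ([column, row] as shares, 0 to 1, of the picture: columns of its width, rows of its height, amid what is visible of it).
The state is a dict: "time": time; "qpos": joint angles; "qd": joint speeds; "tau": joint torques, N m; "eef_pos": TCP position; "eef_rot": TCP orientation; "contact_force": force on the tool from outside, world axes, zero at the start; "ft_torque": the same for the moment, N m; "opening": opening from 0.0 (shut) to 1.0 (fully open); "grasp_force": force on a finger pad.
Only numpy, scipy, OpenCV 4.12 (cv2) and the standard library are available. Lean on these libraries where they do the work, as an engineer would, in place of code of your own. Each camera call takes 0.05 s, during which the arm holds its last target. There are 200 camera calls.

### The job

Close the marble jar: set the loose red cap on its mouth and, resting lightly on it, turn it backward (anticlockwise from above) until you feel it drop a step into the starts of the thread, then turn it forward until it is fully home and snug against its stops, and let go. Use a light hand throughout so that the plastic thread is never forced, and leave the ball, marbles, dish and mug where they are.

Things in the scene. Friction and masses are not known exactly. Their poses are not given: they have to be found in the camera images.
- cap_center (a point): Red ribbed screw cap, 55 mm across, 20 mm high, 30 g, loose on the shelf, mouth down. This point is its centre, half-way up; z is its axis, up out of the flat top. It can be pinched across any diameter. Inside it is 48.6 mm wide, 15.2 mm deep, with four equal lugs 90 degrees apart.
- cap: The same cap; origin on its axis at the skirt's lower edge, z up. The four lugs inside are 5 mm wide, 2.2 mm high, reach in to radius 20.8 mm, and their undersides lie 6 mm above the skirt's edge.
- jar_mouth (a point): Centre of the clear jar's mouth at rim height, 106 mm above the shelf, z up. Neck 40 mm across, jar 77 mm. The jar is wedged in the board's cork-lined well: it does not turn or lift. x, y are the board's and do not tell how the jar stands turned. Cap centre relative to this point: 0 to +2 mm when resting on top of the thread, about -3.3 mm dropped in, -4.5 mm fully home.
- neck_thread (a point): On the jar's axis, 5 mm below the rim, amid the thread: four right-hand ridges, one per 90 degrees, out to radius 22.8 mm, 2.2 mm thick. Each starts blunt, runs 62 degrees clockwise (from above) sinking 2.3 mm, and ends at an upright stop rib standing 2.5 mm above its low end; a 20 degree gate is open from the rib to the next ridge. Where they start round the neck varies and is not told.
- thread_use (a point): Same point. A cap usually lands with its lugs on the ridges; turned forward there it only jams on the ribs. Turned backward (anticlockwise) under a 3 N push it comes within 80 degrees to the gates and drops about 5 mm; ribs stop further backward turning. Then 62 to 70 degrees forward pull it down to its stops. Now and then it lands in the gates at once, or atop a rib.
- seal_top (a point): Top of the orange silicone seal ring, 37 mm wide, 2 mm above the rim; it yields 1 mm per 4 N. It loads the last part of the turn (0.1 N m on the cap; at the stops the moment climbs steeply, 0.15 N m is snug). The thread counts as forced when all contacts of the cap with jar and seal add up to over 28 N, as with 0.4 N m at the stops (5 to 10 N when home and let go).
- board: Wooden marble board, 200 x 260 x 24 mm, fixed; origin at the centre of its underside. The jar's axis stands at x 0, y +60 mm in this frame; ball and marbles sit in hollows in the other half, up to 60 mm above the shelf.
- ball_center (a point): Yellow hard silicone ball, 35 mm, centre; sits in a hollow of the board. Leave alone.
- marble1_center (a point): Green glass marble, 22 mm, centre; in a hollow of the board. Leave alone.
- marble2_center (a point): Amber glass marble, 22 mm, centre; in a hollow of the board. Leave alone.
- marble3_center (a point): Blue marble, 22 mm, centre; in a hollow of the board. Leave alone.
- dish: Brass-toned steel dish with jacks in it, 112 mm across, 24 mm high; origin at the centre of its underside. Leave alone.
- mug: White ceramic mug, 80 mm across and 92 mm high, handle on its +y side; origin at the centre of its underside. Leave alone.
Not all that is in view belongs to the job. Of the things that look like the cap, take the one that is farthest from the robot's base at the start.

How it is judged:
By the outcome, as a careful person would: the job done as asked, in the order asked, and still so for the second after the job is handed in, with the robot touching nothing.
It also fails if it takes over 64 s, if anything falls off the work surface, if the arm or the gripper's body presses on something with over 40 N, if the wrist force passes 120 N, or if a joint passes its speed limit or range.

## Working session

There is one attempt and no reset: what is moved stays moved. The work goes in short steps, Python scripts to look and compute and a tool call to move; the robot and the scene stay as the last step left them, time stands still between calls to the robot, and variables do not carry over. Pictures are saved under pics/ and viewed, at most 10 in all, crops included, and the job is handed in when it is done.

Besides the shell and the picture viewer there is one more tool, called after "Emit:" by a JSON object that holds its "fn" and its "kwargs". carry_out: Moves the arm, as the interface text tells. Its arguments: {"type":"object","properties":{"plan":{"type":"array","items":{"type":"array","items":{"type":"number"}}},"newtons":{"type":"number"}},"required":["plan"]}

```bash
mkdir -p pics; cat > h.py <<'E'
import numpy as np, cv2
from workcell import bot, cams, spotter
def ray(p,u,v):
    K=np.array(p["intrinsics"]);d=np.array([(u-K[0,2])/K[0,0],(v-K[1,2])/K[1,1]])
    s=d.copy()
    for _ in range(20): s=d/(1+p["k1"]*(s@s))
    R=np.array(p["R"]);t=np.array(p["t"])
    r=R.T@np.array([s[0],s[1],1.]);return -R.T@t, r/np.linalg.norm(r)
def at_z(p,u,v,z):
    c,r=ray(p,u,v);return c+r*(z-c[2])/r[2]
def proj(p,X):
    c=np.array(p["R"])@np.array(X)+np.array(p["t"]);s=c[:2]/c[2];s=s*(1+p["k1"]*(s@s));K=np.array(p["intrinsics"])
    return s[0]*K[0,0]+K[0,2],s[1]*K[1,1]+K[1,2]
def save(p,n): cv2.imwrite(f"pics/{n}.png",p["color"][:,:,::-1])
E
python3 - <<'E'
from h import *
print({k:np.round(v,3) for k,v in bot.observe().items()})
for n in ["scene","top"]:
    p=cams.snapshot(n);save(p,n+"0");print(n,"cam at",np.round(-np.array(p["R"]).T@p["t"],3))
    for o,z in [("cap_center",.01),("jar_mouth",.106),("seal_top",.108),("ball_center",.035),("dish",.01),("mug",.046),("board",.024)]:
        for r in spotter.search_frame(o,p)[:4]:
            u,v=r["centre"][0]*560,r["centre"][1]*420
            print(o,round(r["p"],2),round(u,1),round(v,1),np.round(at_z(p,u,v,z),3))
E
```

```text
{'time': np.float64(0.0), 'qpos': array([1.097, 0.259, 0.021, 1.334, 0.   , 1.418]), 'qd': array([ 0.   ,  0.   , -0.   , -0.002, -0.001, -0.001]), 'tau': array([-3.0000e-03, -5.5565e+01,  3.4454e+01,  1.3000e-02, -0.0000e+00,
       -0.0000e+00]), 'eef_pos': array([0.173, 0.522, 0.231]), 'eef_rot': array([-3.14 , -0.   ,  2.821]), 'contact_force': array([ 0.33 , -0.202,  0.019]), 'ft_torque': array([-0.034,  0.022,  0.039]), 'grasp_force': np.float64(0.0), 'opening': np.float64(1.0)}
scene cam at [1.008 0.482 0.605]
cap_center 0.92 276.9 204.4 [ 0.457 -0.251  0.01 ]
cap_center 0.76 318.5 223.4 [ 0.428 -0.13   0.01 ]
cap_center 0.73 310.5 191.1 [ 0.35 -0.25  0.01]
cap_center 0.56 339.1 207.1 [ 0.342 -0.152  0.01 ]
jar_mouth 0.73 340.5 312.9 [0.648 0.164 0.106]
jar_mouth 0.72 313.4 257.8 [0.597 0.041 0.106]
seal_top 0.91 342.6 311.9 [0.646 0.166 0.108]
ball_center 0.7 313.4 257.0 [ 0.537 -0.023  0.035]
dish 0.85 184.0 275.4 [ 0.758 -0.153  0.01 ]
dish 0.58 314.9 257.0 [ 0.514 -0.044  0.01 ]
mug 0.8 159.7 184.3 [ 0.67  -0.452  0.046]
mug 0.6 341.9 312.4 [0.602 0.126 0.046]
board 0.63 342.2 313.8 [0.588 0.115 0.024]
top cam at [ 0.423 -0.122  1.255]
cap_center 0.85 291.8 251.0 [ 0.425 -0.139  0.01 ]
cap_center 0.83 298.4 290.1 [ 0.325 -0.153  0.01 ]
cap_center 0.75 335.6 240.4 [ 0.449 -0.251  0.01 ]
cap_center 0.66 334.7 274.0 [ 0.364 -0.246  0.01 ]
jar_mouth 0.74 201.9 194.1 [0.564 0.073 0.106]
jar_mouth 0.16 237.0 183.2 [ 0.588 -0.011  0.106]
seal_top 0.67 202.1 194.7 [0.562 0.072 0.108]
ball_center 0.46 243.9 210.7 [ 0.528 -0.021  0.035]
dish 0.62 292.4 126.7 [ 0.747 -0.148  0.01 ]
mug 0.7 413.8 148.1 [ 0.676 -0.455  0.046]
board 0.63 198.1 194.9 [0.572 0.097 0.024]
```

View pics/scene0.png

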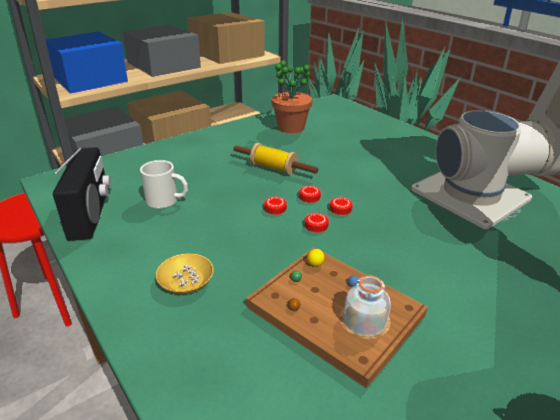

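View pics/top0.png

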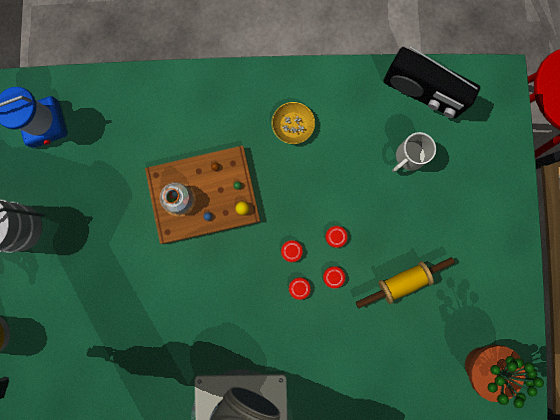

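Four look-alike caps: top pixels (337,237), (292,251), (334,278), (300,289). The distances from the base are about 0.52, 0.45, 0.43 and 0.36 m, so (337,237), which is (276,204) in the scene view, is the farthest. The jar's orange ring is at about (370,285) in the scene view and (172,195) in the top view. Next I'll refine these positions and check the enlarged crop.

```bash
python3 - <<'E'
from h import *
from scipy.optimize import least_squares
P={n:cams.snapshot(n) for n in ["scene","top"]}
pts={"cap":[],"jar":[]}
def mask_c(m):
    n,l,s,c=cv2.connectedComponentsWithStats(m.astype(np.uint8)*255);return [(s[i,4],s[i,:4],c[i]) for i in range(1,n) if s[i,4]>60]
for n,p in P.items():
    hsv=cv2.cvtColor(p["color"],cv2.COLOR_RGB2HSV);h,s,v=[hsv[...,i].astype(int) for i in range(3)]
    print(n,[ (a,np.round(c,1)) for a,b,c in mask_c(((h<5)|(h>175))&(s>150)&(v>90))])
    for r in spotter.regions_of("cap",p)[:4]: print(" reg cap",round(r["p"],2),np.round(np.array(r["centre"])*[560,420],1),r["mask"].sum())
    for o in ["seal_top","board"]:
        for r in spotter.regions_of(o,p)[:2]:
            ys,xs=np.where(r["mask"]);print(" reg",o,round(r["p"],2),np.round(np.array(r["centre"])*[560,420],1),xs.min(),xs.max(),ys.min(),ys.max())
            if o=="board" and r["p"]>.3:
                b=cv2.boxPoints(cv2.minAreaRect(np.c_[xs,ys].astype(np.float32)));print([np.round(at_z(p,*q,.024)[:2],3) for q in b])
def crop(p,x,y,w,h,k): return cv2.resize(p["color"][y:y+h,x:x+w,::-1],None,fx=k,fy=k,interpolation=cv2.INTER_CUBIC)
a=crop(P["top"],270,215,100,95,4)
b=crop(P["scene"],250,175,120,65,4); c=crop(P["top"],140,160,60,70,4); d=crop(P["scene"],320,260,100,70,4)
W=np.zeros((600,800,3),np.uint8)
for im,(x,y) in [(a[:300,:320],(0,0)),(b,(320,0)),(c,(0,310)),(d,(320,310))]:
    hh=min(im.shape[0],600-y);ww=min(im.shape[1],800-x);W[y:y+hh,x:x+ww]=im[:hh,:ww]
cv2.imwrite("pics/crop1.png",W)
E
```

```text
scene [(np.int32(264), array([309.3, 194.1])), (np.int32(2362), array([ 28.1, 238.6])), (np.int32(285), array([274.8, 205.5])), (np.int32(293), array([340.7, 206. ])), (np.int32(344), array([316.2, 222.4])), (np.int32(435), array([  8.2, 285.6]))]
 reg cap 0.89 [316.2 219.8] 384
 reg cap 0.68 [272.1 206.5] 362
 reg cap 0.68 [339.3 205.2] 357
 reg cap 0.67 [308.6 196.9] 316
 reg seal_top 0.88 [341.7 314.1] 246 427 252 387
 reg board 0.79 [342.6 313.1] 247 427 254 386
[array([ 0.715, -0.008]), array([ 0.466, -0.15 ]), array([0.455, 0.201]), array([0.663, 0.256])]
top [(np.int32(1400), array([548.9,  85.9])), (np.int32(315), array([335.8, 236.3])), (np.int32(309), array([291.5, 251.2])), (np.int32(316), array([333.8, 276.9])), (np.int32(316), array([299.2, 288.2]))]
 reg cap 0.82 [334.  274.7] 355
 reg cap 0.61 [299.9 289.8] 351
 reg cap 0.54 [291.1 250.9] 333
 reg cap 0.53 [332.8 237.5] 331
 reg seal_top 0.56 [200.6 194.9] 146 259 146 242
 reg board 0.78 [198.2 193.8] 146 259 148 241
[array([0.649, 0.238]), array([ 0.699, -0.022]), array([ 0.499, -0.061]), array([0.449, 0.194])]
```

View pics/crop1.png

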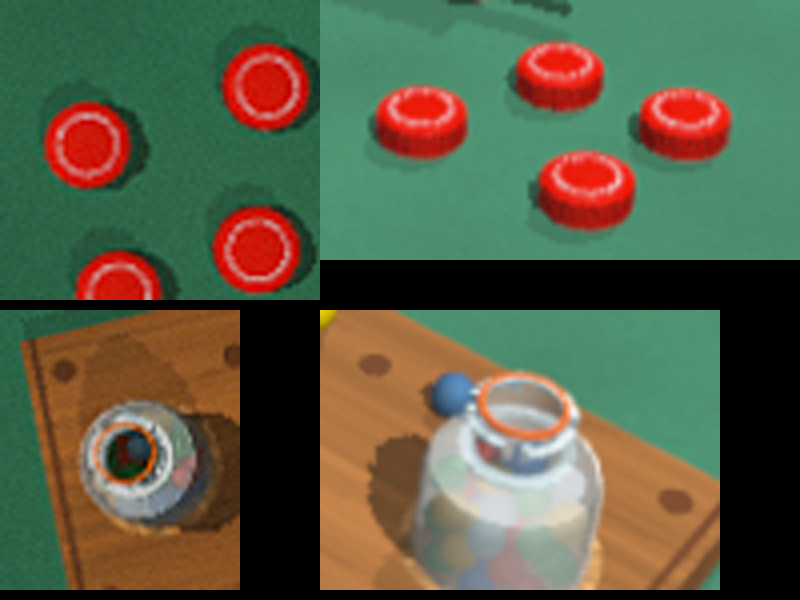

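The crop shows all four caps lying mouth down. The upper-right one, top (336,237) and scene left-hand (275,205), is the farthest. The jar's orange ring is at about (172,196) in the top view and (371,284) in the scene view. I'll refine both by fitting outlines.

```bash
cat >> h.py <<'E'
from scipy.optimize import least_squares
T=np.linspace(0,2*np.pi,60)
def cyl(X,r,z0,z1): return [(X[0]+r*np.cos(a),X[1]+r*np.sin(a),z) for a in T for z in (z0,z1)]
def cen(p,pts):
    q=np.array([proj(p,x) for x in pts],np.float32);h=cv2.convexHull(q);m=cv2.moments(h);return np.array([m["m10"],m["m01"]])/m["m00"]
def hullc(m):
    ys,xs=np.where(m);h=cv2.convexHull(np.c_[xs,ys].astype(np.float32));k=cv2.moments(h);return np.array([k["m10"],k["m01"]])/k["m00"],(xs.min(),xs.max(),ys.min(),ys.max())
def hsv(p):
    q=cv2.cvtColor(p["color"],cv2.COLOR_RGB2HSV).astype(int);return q[...,0],q[...,1],q[...,2]
def win(m,u,v,r):
    k=np.zeros_like(m);k[int(v-r):int(v+r+1),int(u-r):int(u+r+1)]=1;return m&k
def fit(obs,r,z0,z1,x0):
    f=lambda X:np.concatenate([cen(p,cyl(X,r,z0,z1))-c for p,c in obs]);s=least_squares(f,x0,diff_step=1e-3);return s.x,s.fun
E
python3 - <<'E'
from h import *
P={n:cams.snapshot(n) for n in ["scene","top"]}
oc=[];oj=[]
for n,c,j in [("scene",(275,205),(371,284)),("top",(336,237),(172,196))]:
    h,s,v=hsv(P[n])
    m=win(((h<6)|(h>174))&(s>130)&(v>70),*c,15);cc,b=hullc(m);print(n,"cap",cc,b);oc.append((P[n],cc))
    m=win((h>3)&(h<14)&(s>130)&(v>150),*j,14);cc,b=hullc(m);print(n,"ring",cc,b,m.sum());oj.append((P[n],cc))
for nm,o,a in [("cap",oc,(.0275,0,.02,[.45,-.25])),("ring",oj,(.0185,.1075,.108,[.56,.13]))]:
    print(nm,fit(o,*a),fit(o[:1],*a)[0],fit(o[1:],*a)[0])
E
```

```text
scene cap [274.95780591 205.18881857] (np.int64(264), np.int64(286), np.int64(197), np.int64(214))
scene ring [370.23581011 282.74819401] (np.int64(359), np.int64(385), np.int64(272), np.int64(291)) 74
top cap [336.06419753 236.20592593] (np.int64(326), np.int64(346), np.int64(226), np.int64(246))
top ring [168.59838473 194.99192364] (np.int64(158), np.int64(178), np.int64(188), np.int64(203)) 39
cap (array([ 0.4606313 , -0.25263821]), array([ 0.4049785 , -0.46511926,  0.02682261, -0.49564543])) [ 0.46266991 -0.25154989] [ 0.45937228 -0.25252887]
ring (array([0.56491908, 0.14823354]), array([ 1.11345398,  0.7635753 ,  1.82190636, -0.6669347 ])) [0.56504745 0.14588079] [0.56342532 0.15263195]
```

Emit:
{"fn": "carry_out", "kwargs": {"plan": [[0.085, -0.04, -0.03, 0, 0, 0, 0], [0.085, -0.08, -0.06, 0, 0, 0, 0], [0.085, -0.12, -0.09, 0, 0, 0, 0], [0.085, -0.16, -0.12, 0, 0, 0, 0], [0.085, -0.2, -0.15, 0, 0, 0, 0]], "newtons": 25}}

```text
time: 1.8
eef_pos: [0.3166, 0.3149, 0.2315]
eef_rot: [3.141, 0.0, 2.821]
contact_force: [0.4, 0.4, 0.6]
opening: 0.997
grasp_force: 0.0
```

Emit:
{"fn": "carry_out", "kwargs": {"plan": [[0.085, -0.034, -0.036, 0, 0, 0, 0], [0.085, -0.068, -0.072, 0, 0, 0, 0], [0.085, -0.102, -0.108, 0, 0, 0, 0], [0.085, -0.136, -0.144, 0, 0, 0, 0], [0.085, -0.17, -0.18, 0, 0, 0, 0]]}}

```text
time: 2.3
eef_pos: [0.4209, 0.0901, 0.2316]
eef_rot: [3.141, 0.001, 2.821]
contact_force: [0.0, 1.0, 0.6]
opening: 0.994
grasp_force: 0.0
```

Emit:
{"fn": "carry_out", "kwargs": {"plan": [[0.085, -0.02, -0.042, 0, 0, 0, 0], [0.085, -0.04, -0.084, 0.02, 0, 0, 0], [0.085, -0.06, -0.126, 0.04, 0, 0, 0], [0.085, -0.08, -0.168, 0.06, 0, 0, 0], [0.085, -0.1, -0.21, 0.08, 0, 0, 0]]}}

```text
time: 2.8
eef_pos: [0.4488, -0.1384, 0.1518]
eef_rot: [-3.142, 0.001, 2.821]
contact_force: [0.8, -0.3, -0.0]
opening: 0.994
grasp_force: 0.0
```

Emit:
{"fn": "carry_out", "kwargs": {"plan": [[0.075, -0.018, -0.04, 0.02, 0, 0, 0], [0.075, -0.036, -0.08, 0.04, 0, 0, 0], [0.075, -0.047, -0.105, 0.07, 0, 0, 0], [0.075, -0.047, -0.105, 0.09, 0, 0, 0], [0.075, -0.047, -0.105, 0.09, 0, 0, 0]]}}

```text
time: 3.3
eef_pos: [0.4588, -0.2507, 0.0596]
eef_rot: [3.14, -0.005, 2.819]
contact_force: [0.5, 0.8, 0.6]
opening: 0.881
grasp_force: 0.0
```

```bash
python3 - <<'E'
from h import *
s=bot.observe();print(s["eef_pos"],s["opening"],s["qpos"][5])
p=cams.snapshot("top");q=cams.snapshot("scene");
a=p["color"][205:270,295:375,::-1];b=q["color"][160:250,240:330,::-1]
cv2.imwrite("pics/c2.png",np.hstack([cv2.resize(a,(400,325)),cv2.resize(b,(325,325))]))
# ring refine, both views
oj=[]
for n,pp,j in [("scene",q,(371,284)),("top",p,(172,196))]:
    h,s,v=hsv(pp);m=win((h<18)&(s>90)&(v>110),*j,13);cc,bb=hullc(m)
    r=4;print(n,cc,bb,m.sum());y,x=int(j[1]),int(j[0])
    print("\n".join("".join("#" if m[yy,xx] else "." for xx in range(x-14,x+15)) for yy in range(y-14,y+15)))
E
```

```text
[ 0.45881302 -0.25070759  0.0596369 ] 0.8808003261473267 -0.33821223099270603
scene [368.71201273 283.92124105] (np.int64(358), np.int64(384), np.int64(271), np.int64(296)) 147
.............................
.##..........................
.####........................
.#####.......................
.#######.....................
.##########..................
.################............
.#######.........###.........
....###.............##.......
...##................##......
...##.................##.....
..###..................#.....
..###...................#....
..###...................#....
...##...................#....
...##...................#....
....##.................##....
....###................##....
.....####.............###....
......######.........###...#.
........###############......
..........###########........
.............................
...#.........................
...###.......................
...####......................
....##.......................
.............................
.............................
top [170.69014085 194.37323944] (np.int64(159), np.in
[... 213 characters left out ...]
..........
.####.....######.............
.###....####..####...........
.###...###.......###.........
.###...#..........##.........
.##...##...........##........
.##...#.............#........
.#...##.............#........
.#...##.............#........
.#...#..............#........
.#.................##........
.#....#............##........
.#....##...........#.........
.#.....##.........##.........
.#......##......###......#...
.##.....##########...........
.##........####..............
.##..........................
.###.........................
.####........................
.####........................
.#####.......................
.##.###......................
.............................
```

View pics/c2.png

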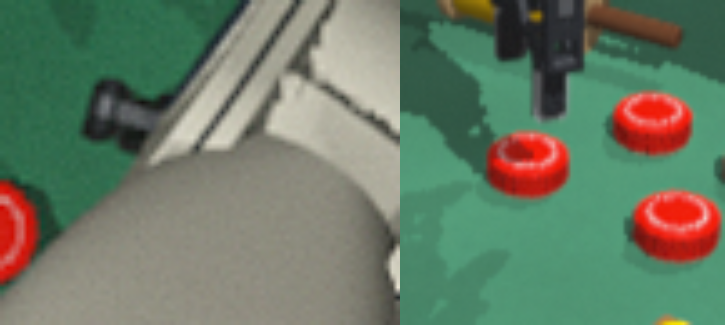

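Emit:
{"fn": "carry_out", "kwargs": {"plan": [[0.075, 0, 0, 0.02, 0, 0, 0], [0.075, 0, 0, 0.04, 0, 0, 0], [0.075, 0, 0, 0.04, 0, 0, 0]]}}

```text
time: 3.7
eef_pos: [0.4601, -0.2497, 0.022]
eef_rot: [3.141, -0.001, 2.822]
contact_force: [-1.0, 0.0, 0.2]
opening: 0.879
grasp_force: 0.0
```

```bash
python3 - <<'E'
from h import *
s=bot.observe();print(s["eef_pos"],s["eef_rot"],s["contact_force"])
p=cams.snapshot("top");q=cams.snapshot("scene")
oj=[(q,np.array([370,283.6])),(p,np.array([170.6,195.6]))];a=(.0188,.107,.108,[.56,.14])
print(fit(oj,*a),fit(oj[:1],*a)[0],fit(oj[1:],*a)[0])
for z in [.10,.106,.115]:
    for sg in (1,-1): print(z,np.round(proj(q,(.4606+sg*.315*.0375,-.2526+sg*.949*.0375,z-.076)),1))
cv2.imwrite("pics/c3.png",cv2.resize(q["color"][150:250,225:345,::-1],None,fx=5,fy=5))
E
```

```text
[ 0.46009253 -0.24974703  0.02204614] [ 3.14115203e+00 -1.17507477e-03  2.82200241e+00] [-1.03252071  0.03147204  0.18713962]
(array([0.56462784, 0.14681577]), array([ 0.81647797, -0.52394775,  0.43029739, -1.15640248])) [0.56660099 0.14686989] [0.56187715 0.14785343]
0.1 [280.4 207.9]
0.1 [270.7 192.1]
0.106 [280.4 205.7]
0.106 [270.7 190.1]
0.115 [280.4 202.5]
0.115 [270.7 186.9]
```

View pics/c3.png

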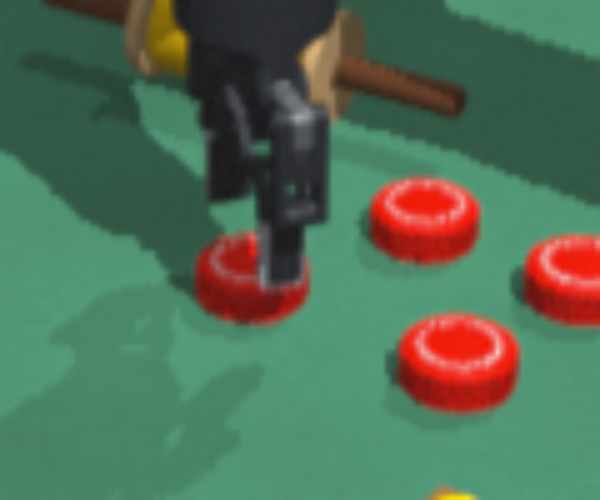

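The finger stands over the far cap as predicted, with its tip at (281,207). I'll go down and pinch; turning 90° for a second pinch will centre the cap both ways.

Emit:
{"fn": "carry_out", "kwargs": {"plan": [[0.078, -0.001, -0.001, 0.01, 0, 0, 0], [0.078, -0.001, -0.001, 0.021, 0, 0, 0], [0.078, -0.001, -0.001, 0.021, 0, 0, 0], [0.078, -0.001, -0.001, 0.021, 0, 0, 0]], "newtons": 20}}

```text
time: 4.2
eef_pos: [0.4608, -0.252, 0.001]
eef_rot: [3.141, -0.001, 2.821]
contact_force: [0.1, -0.8, 0.4]
opening: 0.915
grasp_force: 0.0
```

Emit:
{"fn": "carry_out", "kwargs": {"plan": [[0.045, 0, 0, 0, 0, 0, 0], [0.045, 0, 0, 0, 0, 0, 0], [0.045, 0, 0, 0, 0, 0, 0], [0.045, 0, 0, 0, 0, 0, 0], [0.045, 0, 0, 0, 0, 0, 0]]}}

```text
time: 4.7
eef_pos: [0.4612, -0.2523, 0.0018]
eef_rot: [-3.141, 0.001, 2.821]
contact_force: [-2.0, 0.3, 6.2]
opening: 0.633
grasp_force: 20.8
```

Emit:
{"fn": "carry_out", "kwargs": {"plan": [[0.075, 0, 0, -0.002, 0, 0, 0], [0.075, 0, 0, -0.002, 0, 0, 0], [0.075, 0, 0, -0.002, 0, 0, 8], [0.075, 0, 0, -0.002, 0, 0, 16], [0.075, 0, 0, -0.002, 0, 0, 24]]}}

```text
time: 5.2
eef_pos: [0.461, -0.2521, 0.0032]
eef_rot: [-3.142, -0.0, 2.396]
contact_force: [0.0, 0.8, 0.2]
opening: 0.879
grasp_force: 0.0
```

Emit:
{"fn": "carry_out", "kwargs": {"plan": [[0.075, 0, 0, 0, 0, 0, 8], [0.075, 0, 0, 0, 0, 0, 16], [0.075, 0, 0, 0, 0, 0, 24], [0.075, 0, 0, 0, 0, 0, 32], [0.075, 0, 0, 0, 0, 0, 40]]}}

```text
time: 5.7
eef_pos: [0.461, -0.2521, 0.0032]
eef_rot: [-3.141, -0.0, 1.698]
contact_force: [0.8, -0.8, -0.4]
opening: 0.882
grasp_force: 0.0
```

Emit:
{"fn": "carry_out", "kwargs": {"plan": [[0.075, 0, 0, 0, 0, 0, 8], [0.075, 0, 0, 0, 0, 0, 16], [0.075, 0, 0, 0, 0, 0, 24], [0.075, 0, 0, 0, 0, 0, 26], [0.075, 0, 0, 0, 0, 0, 26]]}}

```text
time: 6.2
eef_pos: [0.461, -0.2521, 0.0032]
eef_rot: [-3.142, -0.0, 1.25]
contact_force: [0.2, 0.3, 0.4]
opening: 0.878
grasp_force: 0.0
```

Emit:
{"fn": "carry_out", "kwargs": {"plan": [[0.045, 0, 0, 0, 0, 0, 0], [0.045, 0, 0, 0, 0, 0, 0], [0.045, 0, 0, 0, 0, 0, 0], [0.045, 0, 0, 0, 0, 0, 0], [0.045, 0, 0, 0, 0, 0, 0]]}}

```text
time: 6.7
eef_pos: [0.461, -0.2521, 0.0035]
eef_rot: [3.141, 0.0, 1.25]
contact_force: [-0.9, 0.5, 5.9]
opening: 0.636
grasp_force: 20.6
```

Emit:
{"fn": "carry_out", "kwargs": {"plan": [[0.045, 0, 0, -0.01, 0, 0, 0], [0.045, 0, 0, -0.045, 0, 0, 0], [0.045, 0.01, 0, -0.085, 0, 0, 0], [0.045, 0.03, 0, -0.125, 0, 0, 0], [0.045, 0.06, 0, -0.155, 0, 0, 0]]}}

```text
time: 7.2
eef_pos: [0.4802, -0.1957, 0.1613]
eef_rot: [3.139, 0.001, 1.248]
contact_force: [1.4, -0.6, 0.1]
opening: 0.631
grasp_force: 21.5
```

Emit:
{"fn": "carry_out", "kwargs": {"plan": [[0.045, 0.04, -0.005, 0, 0, 0, 0], [0.045, 0.08, -0.01, 0, 0, 0, 0], [0.045, 0.12, -0.015, 0, 0, 0, 0], [0.045, 0.16, -0.02, 0, 0, 0, 0], [0.045, 0.2, -0.025, 0, 0, 0, 0]]}}

```text
time: 7.7
eef_pos: [0.5193, 0.0041, 0.159]
eef_rot: [3.141, -0.0, 1.25]
contact_force: [1.7, -0.4, -0.6]
opening: 0.635
grasp_force: 21.5
```

Emit:
{"fn": "carry_out", "kwargs": {"plan": [[0.045, 0.04, -0.0029, 0, 0, 0, 0], [0.045, 0.08, -0.0029, 0, 0, 0, 0], [0.045, 0.12, -0.0029, 0, 0, 0, 0], [0.045, 0.1515, -0.0029, 0, 0, 0, 0], [0.045, 0.1515, -0.0029, 0, 0, 0, 0]]}}

```text
time: 8.2
eef_pos: [0.5649, 0.1505, 0.1584]
eef_rot: [3.142, -0.001, 1.254]
contact_force: [0.6, -0.6, 0.4]
opening: 0.63
grasp_force: 21.5
```

Emit:
{"fn": "carry_out", "kwargs": {"plan": [[0.045, 0, 0, 0, 0, 0, 0], [0.045, 0, 0, 0, 0, 0, 0]]}}

```text
time: 8.4
eef_pos: [0.564, 0.1466, 0.1584]
eef_rot: [-3.141, 0.0, 1.25]
contact_force: [0.3, 0.0, -0.3]
opening: 0.634
grasp_force: 21.5
```

```bash
python3 - <<'E'
from h import *
s=bot.observe();print({k:np.round(s[k],4) for k in ["time","eef_pos","eef_rot","contact_force","ft_torque","opening","grasp_force"]})
X=s["eef_pos"]
p=cams.snapshot("top");q=cams.snapshot("scene")
for n,pp in [("top",p),("scene",q)]:
    print(n,"cap expected",np.round(proj(pp,X+[0,0,.0065]),1),"ring at",np.round(proj(pp,(.5642,.1473,.107)),1))
u,v=map(int,proj(q,(.5642,.1473,.13)))
a=cv2.resize(q["color"][v-60:v+60,u-60:u+60,::-1],(400,400));u,v=map(int,proj(p,(.5642,.1473,.13)))
b=cv2.resize(p["color"][v-40:v+40,u-40:u+40,::-1],(400,400))
cv2.imwrite("pics/c4.png",np.hstack([a,b]))
h,s_,v=hsv(q);m=((h<6)|(h>174))&(s_>130)&(v>70);e=proj(q,X+[0,0,.0065]);c,bb=hullc(win(m,*e,24));print("scene cap",c,bb,m.sum())
print("fit",fit([(q,c)],.0275,X[2]-.0035,X[2]+.0165,X[:2]))
E
```

```text
{'time': np.float64(8.4), 'eef_pos': array([0.564 , 0.1466, 0.1584]), 'eef_rot': array([-3.1414e+00,  3.0000e-04,  1.2497e+00]), 'contact_force': array([ 0.3069,  0.0128, -0.2951]), 'ft_torque': array([-0.0177,  0.0075, -0.0254]), 'opening': np.float64(0.6336), 'grasp_force': np.float64(21.5423)}
top cap expected [165.3 191.7] ring at [170.9 194.6]
scene cap expected [375.5 255.3] ring at [371.2 283.2]
scene cap [376.1321984  256.28835645] (np.int64(360), np.int64(393), np.int64(241), np.int64(271)) 4402
fit (array([0.5645752 , 0.14824702]), array([-9.56248186e-07, -1.15561130e-06]))
```

View pics/c4.png

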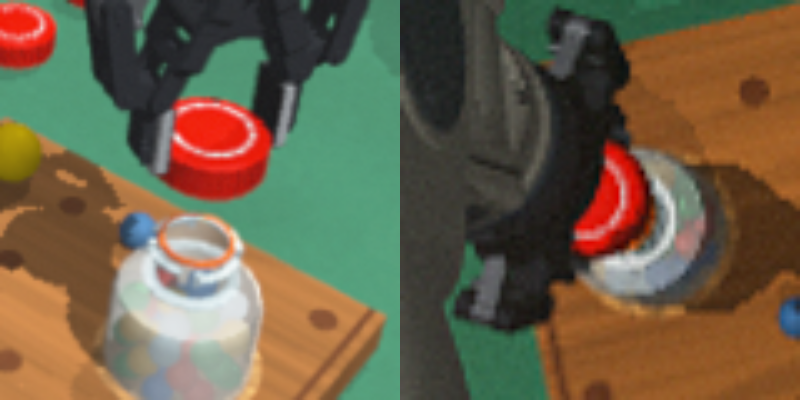

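The cap is held level above the mouth: scene ring at about (196,238) and cap at about (215,148) in the crop. I'll compare the white ring with the orange ring in the scene view to refine the centring.

```bash
python3 - <<'E'
from h import *
X=bot.observe()["eef_pos"];q=cams.snapshot("scene");h,s,v=hsv(q)
red=win(((h<6)|(h>174))&(s>130)&(v>70),376,256,20)
ys,xs=np.where(red);hm=np.zeros(red.shape,np.uint8);cv2.fillConvexPoly(hm,cv2.convexHull(np.c_[xs,ys]),1)
hm=cv2.erode(hm,np.ones((5,5)))>0
w=hm&(s<150)&(v>140)
def fe(m):
    ys,xs=np.where(m);e=cv2.fitEllipseDirect(np.c_[xs,ys].astype(np.float32));return np.array(e[0]),e[1],m.sum()
c1=fe(w);print("white",c1)
o=win((h<18)&(s>90)&(v>110),371,284,12);o[:276]=0;o[293:]=0;o[276:283,:359]=0
c2=fe(o);print("orange",c2)
for nm,c,z in [("cap",c1,X[2]+.0165),("jar",c2,.108)]: print(nm,at_z(q,*(c[0]),z)[:2])
print(X)
for m,(x0,x1,y0,y1) in [(w,(355,396,238,272)),(o,(355,388,272,296))]:
    print("\n".join("".join("#" if k else "." for k in r) for r in m[y0:y1,x0:x1]))
E
```

```text
white (array([375.11154175, 250.59054565]), (14.42574691772461, 24.462596893310547), np.int64(79))
orange (array([370.20812988, 283.04714966]), (15.155702590942383, 22.24049186706543), np.int64(103))
cap [0.56630604 0.14611804]
jar [0.56607424 0.14679769]
[0.56413007 0.14621    0.15854464]
.........................................
.........................................
.........................................
.........................................
.........................................
..............######.....................
...........###.#.......#.................
...........##............##..............
...........................##............
.............................##..........
..............................##.........
...............................##........
...............................###.......
...............................###.......
..........#....................###.......
.........###...................###.......
.........####..................##........
...........###................###........
............####............####.........
...........
[... 734 characters left out ...]
....................
....########...#####.............
....#####.........#####..........
.......#..............##.........
......#................##........
.....##.................##.......
.....##..................#.......
....###...................#......
....###...................#......
.....##...................#......
.....##..................##......
......##.................##......
......###................##......
.......###..............###......
........######.........###.......
..........###############........
............###########..........
..................##.............
.................................
.................................
.................................
```

Emit:
{"fn": "carry_out", "kwargs": {"plan": [[0.045, 0.0006, 0, 0.02, 0, 0, 0], [0.045, 0.0006, 0, 0.042, 0, 0, 0], [0.045, 0.0006, 0, 0.052, 0, 0, 0], [0.045, 0.0006, 0, 0.052, 0, 0, 0], [0.045, 0.0006, 0, 0.052, 0, 0, 0]]}}

```text
time: 9.05
eef_pos: [0.5648, 0.1475, 0.107]
eef_rot: [3.141, -0.0, 1.249]
contact_force: [0.4, 0.4, -0.3]
opening: 0.633
grasp_force: 21.5
```

Emit:
{"fn": "carry_out", "kwargs": {"plan": [[0.045, 0, 0, 0.001, 0, 0, 0], [0.045, 0, 0, 0.002, 0, 0, 0], [0.045, 0, 0, 0.0025, 0, 0, 0], [0.045, 0, 0, 0.003, 0, 0, 0], [0.045, 0, 0, 0.003, 0, 0, 0]]}}

```text
time: 9.55
eef_pos: [0.5645, 0.1478, 0.1033]
eef_rot: [3.141, 0.0, 1.25]
contact_force: [1.2, 0.6, -0.2]
opening: 0.632
grasp_force: 21.5
```

Emit:
{"fn": "carry_out", "kwargs": {"plan": [[0.045, -0.0005, 0, 0.0005, 0, 0, 0], [0.045, -0.0005, 0, 0.001, 0, 0, 0], [0.045, -0.0005, 0, 0.0015, 0, 0, 0], [0.045, -0.0005, 0, 0.002, 0, 0, 0], [0.045, -0.0005, 0, 0.002, 0, 0, 0]]}}

```text
time: 10.05
eef_pos: [0.5643, 0.1473, 0.1012]
eef_rot: [-3.141, 0.0, 1.25]
contact_force: [-0.8, 0.6, 0.4]
opening: 0.635
grasp_force: 21.5
```

Emit:
{"fn": "carry_out", "kwargs": {"plan": [[0.045, 0, 0, 0.0005, 0, 0, 0], [0.045, 0, 0, 0.001, 0, 0, 0], [0.045, 0, 0, 0.001, 0, 0, 0]]}}

```text
time: 10.35
eef_pos: [0.5644, 0.1473, 0.1004]
eef_rot: [3.141, -0.0, 1.25]
contact_force: [-0.2, -0.2, 2.1]
opening: 0.638
grasp_force: 21.7
```

Contact at cap centre height of about +1 mm, so it's resting on the ridges. Now I'll turn backward.

Emit:
{"fn": "carry_out", "kwargs": {"plan": [[0.045, 0, 0, 0.0002, 0, 0, -5], [0.045, 0, 0, 0.0002, 0, 0, -10], [0.045, 0, 0, 0.0002, 0, 0, -15], [0.045, 0, 0, 0.0002, 0, 0, -15]]}}

```text
time: 10.75
eef_pos: [0.5647, 0.1474, 0.1008]
eef_rot: [3.14, -0.0, 1.515]
contact_force: [-0.6, -0.1, 5.0]
opening: 0.634
grasp_force: 22.0
```

Emit:
{"fn": "carry_out", "kwargs": {"plan": [[0.045, 0, 0, -0.0004, 0, 0, -5], [0.045, 0, 0, -0.0005, 0, 0, -10], [0.045, 0, 0, -0.0006, 0, 0, -15], [0.045, 0, 0, -0.0006, 0, 0, -15]]}}

```text
time: 11.15
eef_pos: [0.5646, 0.1473, 0.101]
eef_rot: [3.141, 0.0, 1.775]
contact_force: [-0.2, -1.1, 2.9]
opening: 0.635
grasp_force: 21.8
```

Emit:
{"fn": "carry_out", "kwargs": {"plan": [[0.045, 0, 0, 0, 0, 0, -5], [0.045, 0, 0, -0.0001, 0, 0, -10], [0.045, 0, 0, -0.0003, 0, 0, -15], [0.045, 0, 0, -0.0003, 0, 0, -15]]}}

```text
time: 11.55
eef_pos: [0.5645, 0.1472, 0.1011]
eef_rot: [3.141, 0.0, 2.034]
contact_force: [0.6, -0.8, 2.0]
opening: 0.636
grasp_force: 21.7
```

Emit:
{"fn": "carry_out", "kwargs": {"plan": [[0.045, 0, 0, 0.0001, 0, 0, -4], [0.045, 0, 0, 0.0001, 0, 0, -8], [0.045, 0, 0, 0.0001, 0, 0, -12], [0.045, 0, 0, 0.0001, 0, 0, -12]]}}

```text
time: 11.95
eef_pos: [0.5647, 0.1472, 0.1013]
eef_rot: [3.141, 0.001, 2.242]
contact_force: [-0.1, 0.5, 3.4]
opening: 0.633
grasp_force: 21.9
```

Emit:
{"fn": "carry_out", "kwargs": {"plan": [[0.045, 0, 0, 0, 0, 0, -4], [0.045, 0, 0, 0, 0, 0, -8], [0.045, 0, 0, 0, 0, 0, -12], [0.045, 0, 0, 0, 0, 0, -12]]}}

```text
time: 12.35
eef_pos: [0.5641, 0.1472, 0.1006]
eef_rot: [-3.141, -0.0, 2.451]
contact_force: [0.0, -0.9, -0.7]
opening: 0.632
grasp_force: 21.5
```

Force vanished: the lugs are at the gates. I'll lower gently.

Emit:
{"fn": "carry_out", "kwargs": {"plan": [[0.045, 0, 0, 0.0005, 0, 0, 0], [0.045, 0, 0, 0.001, 0, 0, 0], [0.045, 0, 0, 0.0015, 0, 0, 0], [0.045, 0, 0, 0.0015, 0, 0, 0]]}}

```text
time: 12.75
eef_pos: [0.5643, 0.1472, 0.0996]
eef_rot: [3.142, 0.0, 2.453]
contact_force: [-1.3, -0.3, 1.2]
opening: 0.635
grasp_force: 21.8
```

Emit:
{"fn": "carry_out", "kwargs": {"plan": [[0.045, 0, 0, 0.0004, 0, 0, 0], [0.045, 0, 0, 0.0008, 0, 0, 0], [0.045, 0, 0, 0.0008, 0, 0, 0]]}}

```text
time: 13.05
eef_pos: [0.5644, 0.1473, 0.0993]
eef_rot: [3.141, 0.001, 2.454]
contact_force: [-2.9, -0.1, 7.8]
opening: 0.634
grasp_force: 22.2
```

Emit:
{"fn": "carry_out", "kwargs": {"plan": [[0.045, 0, 0, -0.0005, 0, 0, 0], [0.045, 0, 0, -0.0005, 0, 0, -2], [0.045, 0, 0, -0.0005, 0, 0, -4], [0.045, 0, 0, -0.0005, 0, 0, -4]]}}

```text
time: 13.45
eef_pos: [0.5645, 0.1475, 0.0995]
eef_rot: [3.141, 0.0, 2.525]
contact_force: [-1.1, 0.9, 5.8]
opening: 0.631
grasp_force: 22.0
```

```bash
python3 - <<'E'
from h import *
for i in range(2):
    s=bot.observe();print({k:np.round(s[k],3) for k in ["eef_pos","eef_rot","contact_force","ft_torque"]}); cams.snapshot("top")
E
```

```text
{'eef_pos': array([0.565, 0.147, 0.1  ]), 'eef_rot': array([3.141, 0.   , 2.525]), 'contact_force': array([-1.146,  0.923,  5.764]), 'ft_torque': array([0.002, 0.274, 0.047])}
{'eef_pos': array([0.565, 0.147, 0.1  ]), 'eef_rot': array([3.141e+00, 1.000e-03, 2.524e+00]), 'contact_force': array([-0.775, -0.108,  4.665]), 'ft_torque': array([0.023, 0.337, 0.001])}
```

Emit:
{"fn": "carry_out", "kwargs": {"plan": [[0.045, 0, 0, 0, 0, 0, -2], [0.045, 0, 0, 0, 0, 0, -4], [0.045, 0, 0, 0, 0, 0, -4]]}}

```text
time: 13.85
eef_pos: [0.5646, 0.1475, 0.0997]
eef_rot: [3.141, 0.001, 2.595]
contact_force: [-1.8, 0.5, 6.0]
opening: 0.633
grasp_force: 22.0
```

```bash
python3 - <<'E'
from h import *
s=bot.observe();print({k:np.round(s[k],3) for k in ["eef_rot","contact_force","ft_torque"]},np.round(s["eef_pos"],4)); 
p=cams.snapshot("scene");u,v=map(int,proj(p,(.5642,.1473,.1)))
cv2.imwrite("pics/c5.png",cv2.resize(p["color"][v-35:v+35,u-40:u+40,::-1],None,fx=8,fy=8,interpolation=cv2.INTER_CUBIC))
E
```

```text
{'eef_rot': array([3.141e+00, 1.000e-03, 2.595e+00]), 'contact_force': array([-1.83 ,  0.508,  5.991]), 'ft_torque': array([ 0.072,  0.29 , -0.003])} [0.5646 0.1475 0.0997]
```

View pics/c5.png

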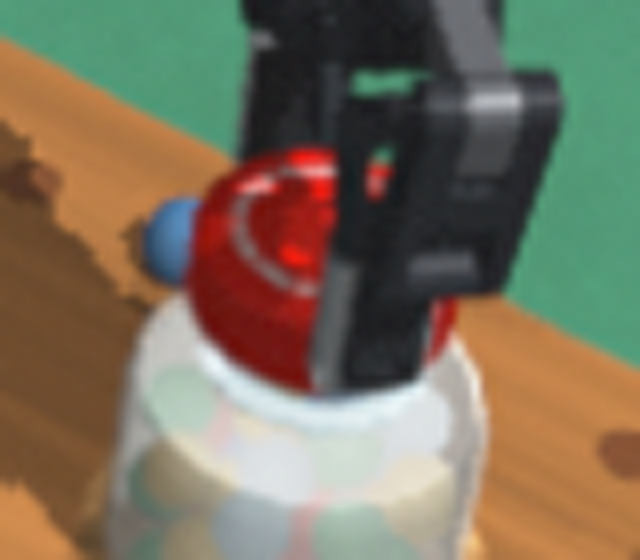

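The cap is tilted: its far side at about (300,155) in the crop stands high, and the lateral force says it sits about 0.7 mm too far +x. I'll relieve it, shift, and let go so that it can level itself.

Emit:
{"fn": "carry_out", "kwargs": {"plan": [[0.045, 0.0003, -0.0008, -0.0008, 0, 0, 0], [0.045, 0.0003, -0.0008, -0.0008, 0, 0, 0], [0.068, 0.0003, -0.0008, -0.0008, 0, 0, 0], [0.068, 0.0003, -0.0008, -0.0008, 0, 0, 0], [0.068, 0.0003, -0.0008, -0.0008, 0, 0, 0]]}}

```text
time: 14.4
eef_pos: [0.5636, 0.1467, 0.0997]
eef_rot: [-3.141, -0.0, 2.594]
contact_force: [0.1, -0.5, -0.2]
opening: 0.797
grasp_force: 0.0
```

```bash
python3 - <<'E'
from h import *
s=bot.observe();print({k:np.round(s[k],3) for k in ["time","opening","eef_rot","contact_force","ft_torque"]},np.round(s["eef_pos"],4)); 
p=cams.snapshot("scene");u,v=map(int,proj(p,(.5642,.1473,.1)))
cv2.imwrite("pics/c6.png",cv2.resize(p["color"][v-35:v+35,u-40:u+40,::-1],None,fx=8,fy=8,interpolation=cv2.INTER_CUBIC))
h,s_,vv=hsv(p);ys,xs=np.where(win(((h<6)|(h>174))&(s_>130)&(vv>60),u,v,25));print("red",xs.min(),xs.max(),ys.min(),ys.max())
for zc in (.108,.106,.1027):
    q=np.array([proj(p,a) for a in cyl((.5642,.1473),.0275,zc-.01,zc+.01)]);print(zc,np.round([q[:,0].min(),q[:,0].max(),q[:,1].min(),q[:,1].max()],1))
E
```

```text
{'time': np.float64(14.4), 'opening': np.float64(0.797), 'eef_rot': array([-3.141, -0.   ,  2.594]), 'contact_force': array([ 0.133, -0.481, -0.249]), 'ft_torque': array([0.013, 0.007, 0.011])} [0.5636 0.1467 0.0997]
red 353 386 268 298
0.108 [353.6 389.2 266.9 299.3]
0.106 [353.5 389.  267.8 300.2]
0.1027 [353.3 388.7 269.3 301.7]
```

View pics/c6.png

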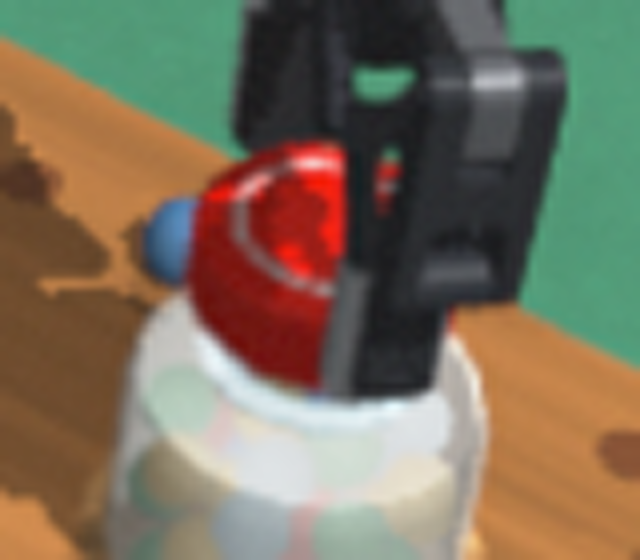

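Emit:
{"fn": "carry_out", "kwargs": {"plan": [[0.072, 0, 0, 0, 0, 0, 8], [0.072, 0, 0, 0, 0, 0, 16], [0.072, 0, 0, 0, 0, 0, 24], [0.072, 0, 0, 0, 0, 0, 32], [0.072, 0, 0, 0, 0, 0, 40]]}}

```text
time: 14.95
eef_pos: [0.5636, 0.1467, 0.0998]
eef_rot: [-3.141, 0.0, 1.89]
contact_force: [0.2, 0.1, -0.5]
opening: 0.847
grasp_force: 0.0
```

Emit:
{"fn": "carry_out", "kwargs": {"plan": [[0.072, 0, 0, 0, 0, 0, 8], [0.072, 0, 0, 0, 0, 0, 16], [0.072, 0, 0, 0, 0, 0, 18.5], [0.072, 0, 0, 0, 0, 0, 18.5]]}}

```text
time: 15.35
eef_pos: [0.5637, 0.1467, 0.0998]
eef_rot: [-3.142, 0.0, 1.572]
contact_force: [-0.2, -0.2, 0.6]
opening: 0.842
grasp_force: 0.0
```

Emit:
{"fn": "carry_out", "kwargs": {"plan": [[0.045, 0, 0, 0, 0, 0, 0], [0.045, 0, 0, 0, 0, 0, 0], [0.045, 0, 0, 0, 0, 0, 0], [0.045, 0, 0, 0, 0, 0, 0]]}}

```text
time: 15.75
eef_pos: [0.5636, 0.1468, 0.1]
eef_rot: [3.142, -0.0, 1.573]
contact_force: [-0.9, 0.9, 2.1]
opening: 0.635
grasp_force: 20.9
```

```bash
python3 - <<'E'
from h import *
s=bot.observe();print({k:np.round(s[k],3) for k in ["time","opening","eef_rot","contact_force","ft_torque"]},np.round(s["eef_pos"],4))
E
```

```text
{'time': np.float64(15.75), 'opening': np.float64(0.635), 'eef_rot': array([ 3.142, -0.   ,  1.573]), 'contact_force': array([-0.871,  0.869,  2.114]), 'ft_torque': array([-0.046,  0.143,  0.003])} [0.5636 0.1468 0.1   ]
```

Emit:
{"fn": "carry_out", "kwargs": {"plan": [[0.045, 0, 0, 0.0004, 0, 0, 0], [0.045, 0, 0, 0.0004, 0, 0, 0]]}}

```text
time: 15.95
eef_pos: [0.5637, 0.1468, 0.0998]
eef_rot: [3.141, -0.0, 1.573]
contact_force: [-1.7, -0.3, 5.2]
opening: 0.631
grasp_force: 21.2
```

Emit:
{"fn": "carry_out", "kwargs": {"plan": [[0.045, 0, 0, -0.0015, 0, 0, 0], [0.045, 0, 0, -0.003, 0, 0, 0], [0.045, 0, 0, -0.003, 0, 0, 5], [0.045, 0, 0, -0.003, 0, 0, 10], [0.045, 0, 0, -0.003, 0, 0, 10]]}}

```text
time: 16.45
eef_pos: [0.5637, 0.1467, 0.1024]
eef_rot: [-3.141, 0.0, 1.397]
contact_force: [-0.3, 0.2, -0.8]
opening: 0.637
grasp_force: 21.2
```

```bash
python3 - <<'E'
from h import *
s=bot.observe();print({k:np.round(s[k],3) for k in ["time","opening","eef_rot","contact_force","ft_torque"]},np.round(s["eef_pos"],4))
p=cams.snapshot("scene");u,v=map(int,proj(p,(.5642,.1473,.1)))
cv2.imwrite("pics/c7.png",cv2.resize(p["color"][v-35:v+35,u-40:u+40,::-1],None,fx=8,fy=8,interpolation=cv2.INTER_CUBIC))
E
```

```text
{'time': np.float64(16.45), 'opening': np.float64(0.637), 'eef_rot': array([-3.141,  0.   ,  1.397]), 'contact_force': array([-0.341,  0.194, -0.759]), 'ft_torque': array([-0.045,  0.006,  0.   ])} [0.5637 0.1467 0.1024]
```

View pics/c7.png

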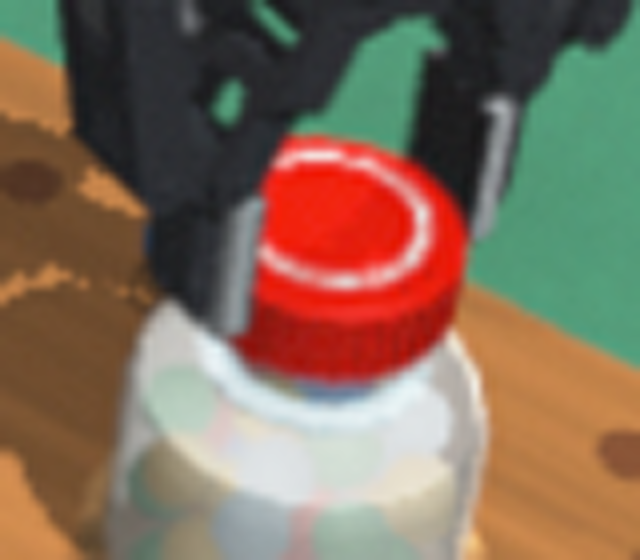

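Now the cap is gripped level and free of the jar. I'll lower it gently.

Emit:
{"fn": "carry_out", "kwargs": {"plan": [[0.045, 0, 0, 0.0005, 0, 0, 0], [0.045, 0, 0, 0.001, 0, 0, 0], [0.045, 0, 0, 0.0015, 0, 0, 0], [0.045, 0, 0, 0.0015, 0, 0, 0]]}}

```text
time: 16.9
eef_pos: [0.5636, 0.1467, 0.1009]
eef_rot: [-3.141, 0.0, 1.399]
contact_force: [0.3, -0.8, -0.8]
opening: 0.631
grasp_force: 21.2
```

Emit:
{"fn": "carry_out", "kwargs": {"plan": [[0.045, 0, 0, 0.0005, 0, 0, 0], [0.045, 0, 0, 0.001, 0, 0, 0], [0.045, 0, 0, 0.0015, 0, 0, 0], [0.045, 0, 0, 0.0015, 0, 0, 0]]}}

```text
time: 17.3
eef_pos: [0.5637, 0.1468, 0.0996]
eef_rot: [3.141, -0.0, 1.398]
contact_force: [0.4, 0.3, 1.0]
opening: 0.631
grasp_force: 21.3
```

Emit:
{"fn": "carry_out", "kwargs": {"plan": [[0.045, 0, 0, 0.0003, 0, 0, 0], [0.045, 0, 0, 0.0003, 0, 0, 0]]}}

```text
time: 17.5
eef_pos: [0.5637, 0.1468, 0.0995]
eef_rot: [3.141, -0.0, 1.398]
contact_force: [-1.0, -0.6, 3.9]
opening: 0.634
grasp_force: 21.6
```

```bash
python3 - <<'E'
from h import *
s=bot.observe();print({k:np.round(s[k],3) for k in ["time","opening","eef_rot","contact_force","ft_torque"]},np.round(s["eef_pos"],4))
E
```

```text
{'time': np.float64(17.5), 'opening': np.float64(0.634), 'eef_rot': array([ 3.141, -0.   ,  1.398]), 'contact_force': array([-0.968, -0.57 ,  3.948]), 'ft_torque': array([-0.074,  0.239, -0.006])} [0.5637 0.1468 0.0995]
```

Emit:
{"fn": "carry_out", "kwargs": {"plan": [[0.045, 0, 0, 0, 0, 0, -3], [0.045, 0, 0, 0, 0, 0, -6], [0.045, 0, 0, 0, 0, 0, -6]]}}

```text
time: 17.8
eef_pos: [0.5641, 0.1468, 0.0997]
eef_rot: [3.14, -0.0, 1.505]
contact_force: [-0.8, 0.0, 4.4]
opening: 0.632
grasp_force: 21.6
```

```bash
cat > st.py <<'E'
from h import *
s=bot.observe();print({k:np.round(s[k],3) for k in ["eef_rot","contact_force","ft_torque"]},np.round(s["eef_pos"],4))
E
python3 st.py
```

```text
{'eef_rot': array([ 3.14 , -0.   ,  1.505]), 'contact_force': array([-0.813,  0.015,  4.437]), 'ft_torque': array([0.025, 0.073, 0.053])} [0.5641 0.1468 0.0997]
```

Emit:
{"fn": "carry_out", "kwargs": {"plan": [[0.045, 0, 0, -0.0002, 0, 0, -4], [0.045, 0, 0, -0.0003, 0, 0, -8], [0.045, 0, 0, -0.0003, 0, 0, -8]]}}

```text
time: 18.1
eef_pos: [0.5641, 0.1468, 0.0999]
eef_rot: [3.14, -0.0, 1.644]
contact_force: [-0.5, -0.0, 4.3]
opening: 0.634
grasp_force: 21.6
```

```bash
python3 st.py
```

```text
{'eef_rot': array([ 3.14 , -0.   ,  1.644]), 'contact_force': array([-0.498, -0.011,  4.299]), 'ft_torque': array([-0.037,  0.064,  0.128])} [0.5641 0.1468 0.0999]
```

Emit:
{"fn": "carry_out", "kwargs": {"plan": [[0.045, 0, 0, -0.0003, 0, 0, -4], [0.045, 0, 0, -0.0004, 0, 0, -8], [0.045, 0, 0, -0.0004, 0, 0, -8]]}}

```text
time: 18.4
eef_pos: [0.564, 0.1468, 0.1002]
eef_rot: [3.141, 0.0, 1.782]
contact_force: [0.4, 0.7, 4.6]
opening: 0.636
grasp_force: 21.6
```

```bash
python3 st.py
```

```text
{'eef_rot': array([3.141, 0.   , 1.782]), 'contact_force': array([0.425, 0.685, 4.598]), 'ft_torque': array([0.041, 0.002, 0.064])} [0.564  0.1468 0.1002]
```

The height trace (a slow climb, a drop of about 1.5 mm near 69°, then another slow climb) shows that the gate was passed between checks. I'll carry on backward to the next gates with small steps.

Emit:
{"fn": "carry_out", "kwargs": {"plan": [[0.045, 0, 0, -0.0002, 0, 0, -4], [0.045, 0, 0, -0.0003, 0, 0, -8], [0.045, 0, 0, -0.0004, 0, 0, -12], [0.045, 0, 0, -0.0006, 0, 0, -16], [0.045, 0, 0, -0.0006, 0, 0, -16]]}}

```text
time: 18.9
eef_pos: [0.564, 0.1467, 0.1008]
eef_rot: [3.141, 0.0, 2.06]
contact_force: [0.7, -1.0, 6.2]
opening: 0.631
grasp_force: 21.7
```

Emit:
{"fn": "carry_out", "kwargs": {"plan": [[0.045, 0, 0, -0.0004, 0, 0, -2], [0.045, 0, 0, -0.0004, 0, 0, -4], [0.045, 0, 0, -0.0005, 0, 0, -6], [0.045, 0, 0, -0.0005, 0, 0, -6]]}}

```text
time: 19.3
eef_pos: [0.5639, 0.1467, 0.1011]
eef_rot: [3.141, 0.0, 2.164]
contact_force: [0.0, -0.3, 4.0]
opening: 0.629
grasp_force: 21.5
```

Emit:
{"fn": "carry_out", "kwargs": {"plan": [[0.045, 0, 0, 0, 0, 0, -2], [0.045, 0, 0, -0.0001, 0, 0, -4], [0.045, 0, 0, -0.0001, 0, 0, -4]]}}

```text
time: 19.6
eef_pos: [0.5639, 0.1467, 0.1012]
eef_rot: [3.141, 0.0, 2.234]
contact_force: [1.3, -0.5, 4.4]
opening: 0.637
grasp_force: 21.5
```

Emit:
{"fn": "carry_out", "kwargs": {"plan": [[0.045, 0, 0, 0, 0, 0, -2], [0.045, 0, 0, -0.0001, 0, 0, -4], [0.045, 0, 0, -0.0001, 0, 0, -4]]}}

```text
time: 19.9
eef_pos: [0.5637, 0.1468, 0.1012]
eef_rot: [3.141, 0.0, 2.304]
contact_force: [0.1, -0.2, 3.2]
opening: 0.637
grasp_force: 21.5
```

Emit:
{"fn": "carry_out", "kwargs": {"plan": [[0.045, 0, 0, 0, 0, 0, -2], [0.045, 0, 0, 0, 0, 0, -4], [0.045, 0, 0, 0, 0, 0, -4]]}}

```text
time: 20.2
eef_pos: [0.5635, 0.1467, 0.1011]
eef_rot: [-3.141, -0.0, 2.374]
contact_force: [0.3, -0.7, 3.5]
opening: 0.63
grasp_force: 21.4
```

Emit:
{"fn": "carry_out", "kwargs": {"plan": [[0.045, 0, 0, 0, 0, 0, -1.5], [0.045, 0, 0, 0, 0, 0, -3], [0.045, 0, 0, 0, 0, 0, -3]]}}

```text
time: 20.5
eef_pos: [0.5632, 0.147, 0.1008]
eef_rot: [-3.141, -0.001, 2.429]
contact_force: [-0.0, 0.9, -0.4]
opening: 0.633
grasp_force: 21.2
```

Force gone at this small step, so I'm over the gates. Lowering now.

Emit:
{"fn": "carry_out", "kwargs": {"plan": [[0.045, 0, 0, 0.0005, 0, 0, -0.5], [0.045, 0, 0, 0.0012, 0, 0, -1], [0.045, 0, 0, 0.002, 0, 0, -1], [0.045, 0, 0, 0.002, 0, 0, -1]]}}

```text
time: 20.9
eef_pos: [0.5635, 0.1468, 0.0989]
eef_rot: [-3.141, -0.0, 2.445]
contact_force: [-0.4, 0.8, -0.7]
opening: 0.63
grasp_force: 21.3
```

```bash
python3 st.py
```

```text
{'eef_rot': array([-3.141, -0.   ,  2.445]), 'contact_force': array([-0.381,  0.842, -0.662]), 'ft_torque': array([0.24 , 0.073, 0.014])} [0.5635 0.1468 0.0989]
```

Emit:
{"fn": "carry_out", "kwargs": {"plan": [[0.045, 0, 0, 0.0005, 0, 0, 0], [0.045, 0, 0, 0.001, 0, 0, 0], [0.045, 0, 0, 0.0015, 0, 0, 0], [0.045, 0, 0, 0.0015, 0, 0, 0]]}}

```text
time: 21.3
eef_pos: [0.5636, 0.1467, 0.0976]
eef_rot: [-3.141, 0.0, 2.445]
contact_force: [-0.3, 0.0, -0.4]
opening: 0.631
grasp_force: 21.3
```

Emit:
{"fn": "carry_out", "kwargs": {"plan": [[0.045, 0, 0, 0.0005, 0, 0, 0], [0.045, 0, 0, 0.001, 0, 0, 0], [0.045, 0, 0, 0.0014, 0, 0, 0], [0.045, 0, 0, 0.0014, 0, 0, 0]]}}

```text
time: 21.7
eef_pos: [0.5637, 0.1467, 0.0963]
eef_rot: [-3.142, 0.0, 2.446]
contact_force: [0.2, -0.7, 0.9]
opening: 0.628
grasp_force: 21.4
```

Dropped 4.9 mm, now touching the seal. I'll turn forward, following it down.

Emit:
{"fn": "carry_out", "kwargs": {"plan": [[0.045, 0, 0, 0.0004, 0, 0, 0], [0.045, 0, 0, 0.0004, 0, 0, 4], [0.045, 0, 0, 0.0005, 0, 0, 8], [0.045, 0, 0, 0.0006, 0, 0, 12], [0.045, 0, 0, 0.0006, 0, 0, 12]]}}

```text
time: 22.2
eef_pos: [0.5638, 0.1468, 0.0959]
eef_rot: [3.141, 0.0, 2.235]
contact_force: [0.6, 1.0, 2.8]
opening: 0.634
grasp_force: 21.5
```

```bash
python3 st.py
```

```text
{'eef_rot': array([3.141, 0.   , 2.235]), 'contact_force': array([0.595, 0.99 , 2.763]), 'ft_torque': array([ 0.129, -0.077,  0.008])} [0.5638 0.1468 0.0959]
```

Emit:
{"fn": "carry_out", "kwargs": {"plan": [[0.045, 0, 0, 0, 0, 0, 5], [0.045, 0, 0, 0.0001, 0, 0, 10], [0.045, 0, 0, 0.0002, 0, 0, 15], [0.045, 0, 0, 0.0002, 0, 0, 15]]}}

```text
time: 22.6
eef_pos: [0.5639, 0.1468, 0.0957]
eef_rot: [3.141, 0.0, 1.975]
contact_force: [0.1, 0.5, 2.3]
opening: 0.631
grasp_force: 21.5
```

```bash
python3 st.py
```

```text
{'eef_rot': array([3.141, 0.   , 1.975]), 'contact_force': array([0.127, 0.52 , 2.267]), 'ft_torque': array([ 0.045, -0.042, -0.056])} [0.5639 0.1468 0.0957]
```

Emit:
{"fn": "carry_out", "kwargs": {"plan": [[0.045, 0, 0, 0.0001, 0, 0, 5], [0.045, 0, 0, 0.0002, 0, 0, 10], [0.045, 0, 0, 0.0004, 0, 0, 15], [0.045, 0, 0, 0.0004, 0, 0, 15]]}}

```text
time: 23.0
eef_pos: [0.564, 0.1468, 0.0954]
eef_rot: [3.141, 0.0, 1.715]
contact_force: [-0.6, 0.2, 3.5]
opening: 0.639
grasp_force: 21.6
```

```bash
python3 st.py
```

```text
{'eef_rot': array([3.141, 0.   , 1.715]), 'contact_force': array([-0.65 ,  0.223,  3.513]), 'ft_torque': array([ 0.003, -0.106,  0.009])} [0.564  0.1468 0.0954]
```

Emit:
{"fn": "carry_out", "kwargs": {"plan": [[0.045, 0, 0, 0.0001, 0, 0, 4], [0.045, 0, 0, 0.0002, 0, 0, 8], [0.045, 0, 0, 0.0004, 0, 0, 12], [0.045, 0, 0, 0.0004, 0, 0, 12]]}}

```text
time: 23.4
eef_pos: [0.564, 0.1467, 0.0951]
eef_rot: [3.141, -0.0, 1.507]
contact_force: [-0.8, -0.0, 5.4]
opening: 0.634
grasp_force: 21.7
```

```bash
python3 st.py
```

```text
{'eef_rot': array([ 3.141, -0.   ,  1.507]), 'contact_force': array([-0.81 , -0.008,  5.439]), 'ft_torque': array([ 0.   , -0.162, -0.043])} [0.564  0.1467 0.0951]
```

Emit:
{"fn": "carry_out", "kwargs": {"plan": [[0.045, 0, 0, 0, 0, 0, 2], [0.045, 0, 0, 0, 0, 0, 4], [0.045, 0, 0, 0, 0, 0, 5], [0.045, 0, 0, 0, 0, 0, 5]]}}

```text
time: 23.8
eef_pos: [0.564, 0.1467, 0.095]
eef_rot: [3.141, -0.0, 1.421]
contact_force: [0.2, -1.2, 5.0]
opening: 0.634
grasp_force: 21.8
```

```bash
python3 st.py
```

```text
{'eef_rot': array([ 3.141, -0.   ,  1.421]), 'contact_force': array([ 0.24 , -1.249,  5.011]), 'ft_torque': array([ 0.016, -0.153,  0.052])} [0.564  0.1467 0.095 ]
```

Emit:
{"fn": "carry_out", "kwargs": {"plan": [[0.045, 0, 0, 0, 0, 0, 1.5], [0.045, 0, 0, 0, 0, 0, 3], [0.045, 0, 0, 0, 0, 0, 4], [0.045, 0, 0, 0, 0, 0, 4]]}}

```text
time: 24.2
eef_pos: [0.5638, 0.1469, 0.095]
eef_rot: [3.141, -0.0, 1.352]
contact_force: [0.5, 1.6, 5.3]
opening: 0.636
grasp_force: 21.8
```

```bash
python3 st.py
```

```text
{'eef_rot': array([ 3.141, -0.   ,  1.352]), 'contact_force': array([0.54 , 1.596, 5.268]), 'ft_torque': array([0.219, 0.07 , 0.054])} [0.5638 0.1469 0.095 ]
```

Emit:
{"fn": "carry_out", "kwargs": {"plan": [[0.045, 0, 0, 0, 0, 0, 1], [0.045, 0, 0, 0, 0, 0, 2], [0.045, 0, 0, 0, 0, 0, 2]]}}

```text
time: 24.5
eef_pos: [0.5636, 0.1472, 0.095]
eef_rot: [3.142, -0.001, 1.317]
contact_force: [-0.3, 3.3, 6.6]
opening: 0.633
grasp_force: 21.8
```

```bash
python3 st.py
```

```text
{'eef_rot': array([ 3.142e+00, -1.000e-03,  1.317e+00]), 'contact_force': array([-0.252,  3.264,  6.625]), 'ft_torque': array([0.433, 0.181, 0.171])} [0.5636 0.1472 0.095 ]
```

Emit:
{"fn": "carry_out", "kwargs": {"plan": [[0.045, 0.0004, 0, -0.0003, 0, 0, 0], [0.045, 0.0004, 0, -0.0003, 0, 0, 1], [0.045, 0.0004, 0, -0.0003, 0, 0, 1]]}}

```text
time: 24.8
eef_pos: [0.5636, 0.1474, 0.095]
eef_rot: [-3.141, -0.0, 1.295]
contact_force: [-1.6, 1.6, 4.6]
opening: 0.638
grasp_force: 21.8
```

```bash
python3 st.py
```

```text
{'eef_rot': array([-3.141, -0.   ,  1.295]), 'contact_force': array([-1.596,  1.643,  4.558]), 'ft_torque': array([0.45 , 0.407, 0.323])} [0.5636 0.1474 0.095 ]
```

Firm stop torque (0.3 N m) after 66°. I'll ease off slightly and let go.

Emit:
{"fn": "carry_out", "kwargs": {"plan": [[0.045, 0.0002, 0, -0.0003, 0, 0, -0.8], [0.045, 0.0002, 0, -0.0003, 0, 0, -0.8]]}}

```text
time: 25.0
eef_pos: [0.5636, 0.1474, 0.0952]
eef_rot: [-3.141, 0.0, 1.309]
contact_force: [-1.8, 1.9, 2.4]
opening: 0.634
grasp_force: 21.7
```

```bash
python3 st.py
```

```text
{'eef_rot': array([-3.141,  0.   ,  1.309]), 'contact_force': array([-1.843,  1.874,  2.444]), 'ft_torque': array([0.344, 0.356, 0.196])} [0.5636 0.1474 0.0952]
```

Emit:
{"fn": "carry_out", "kwargs": {"plan": [[0.08, 0, 0, 0, 0, 0, 0], [0.08, 0, 0, 0, 0, 0, 0], [0.08, 0, 0, 0, 0, 0, 0]]}}

```text
time: 25.3
eef_pos: [0.5639, 0.1471, 0.0951]
eef_rot: [-3.141, 0.0, 1.307]
contact_force: [-0.5, -0.1, 1.0]
opening: 0.94
grasp_force: 0.0
```

Emit:
{"fn": "carry_out", "kwargs": {"plan": [[0.08, 0, 0, -0.02, 0, 0, 0], [0.08, 0, 0, -0.06, 0, 0, 0], [0.08, 0, 0, -0.1, 0, 0, 0], [0.08, -0.04, 0, -0.12, 0, 0, 0], [0.08, -0.08, 0, -0.12, 0, 0, 0]]}}

```text
time: 25.8
eef_pos: [0.5441, 0.0698, 0.2183]
eef_rot: [3.136, -0.001, 1.31]
contact_force: [2.1, -0.3, -0.2]
opening: 0.935
grasp_force: 0.0
```

```bash
python3 st.py; python3 - <<'E'
from h import *
p=cams.snapshot("scene");u,v=map(int,proj(p,(.5642,.1473,.1)))
t=cams.snapshot("top");a,b=map(int,proj(t,(.5642,.1473,.1)))
k=lambda im:cv2.resize(im[...,::-1],(390,390),interpolation=cv2.INTER_CUBIC)
cv2.imwrite("pics/c8.png",np.hstack([k(p["color"][v-35:v+35,u-35:u+35]),k(t["color"][b-60:b+60,a-50:a+70])]))
h,s,w=hsv(p);c,bb=hullc(win(((h<6)|(h>174))&(s>130)&(w>60),u,v-3,22));print(c,bb)
for zc in (.1055,.1027,.1015):
    q=cyl((.5655,.1470),.0275,zc-.01,zc+.01);r=np.array([proj(p,x) for x in q]);print(zc,np.round(cen(p,q),1),np.round([r[:,0].min(),r[:,0].max(),r[:,1].min(),r[:,1].max()],1))
E
```

```text
{'eef_rot': array([ 3.136e+00, -1.000e-03,  1.310e+00]), 'contact_force': array([ 2.114, -0.303, -0.184]), 'ft_torque': array([-0.044, -0.041, -0.001])} [0.5441 0.0698 0.2183]
[370.34977862 286.10921358] (np.int64(354), np.int64(387), np.int64(272), np.int64(301))
0.1055 [370.4 284.4] [352.8 388.3 268.2 300.7]
0.1027 [370.2 285.7] [352.6 388.  269.5 301.9]
0.1015 [370.1 286.2] [352.5 387.9 270.1 302.5]
```

View pics/c8.png

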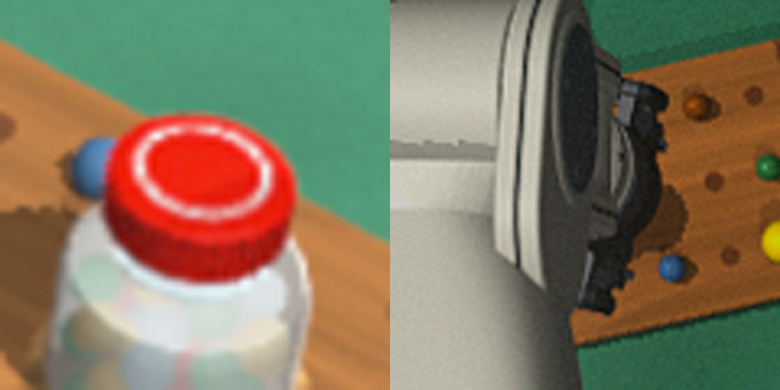

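The cap is on and low (scene hull centroid (370.3,286.1), which matches the home height of 0.1015). I'll check its level by comparing the white ring's ellipse with a projected level circle.

```bash
python3 - <<'E'
from h import *
p=cams.snapshot("scene");h,s,v=hsv(p)
red=win(((h<6)|(h>174))&(s>130)&(v>60),370,284,20)
ys,xs=np.where(red);hm=np.zeros(red.shape,np.uint8);cv2.fillConvexPoly(hm,cv2.convexHull(np.c_[xs,ys]),1)
w=(cv2.erode(hm,np.ones((5,5)))>0)&(s<150)&(v>140)
ys,xs=np.where(w);Q=np.c_[xs,ys].astype(float)
print("meas",cv2.fitEllipseDirect(Q.astype(np.float32)),len(xs))
r0=np.sqrt(.5)*0
def pred(P):
    x,y,z,r,tx,ty=P
    return np.array([proj(p,(x+r*np.cos(a),y+r*np.sin(a),z+r*(tx*np.cos(a)+ty*np.sin(a)))) for a in np.linspace(0,2*np.pi,120)])
def res(A,z,r=.0185):
    C=pred((A[0],A[1],z,A[4],A[2],A[3]));return np.min(np.linalg.norm(Q[:,None]-C[None],axis=2),axis=1)
for z in (.1115,):
    f=least_squares(res,[.5655,.147,0,0,.019],args=(z,),diff_step=1e-3,x_scale=[.01,.01,.05,.05,.01],loss="soft_l1");print(z,np.round(f.x,4),f.cost)
    g=least_squares(lambda B:res([B[0],B[1],0,0,B[2]],z),[.5655,.147,.019],diff_step=1e-3,loss="soft_l1");print("level",np.round(g.x,4),g.cost)
    print("level ellipse",cv2.fitEllipseDirect(pred((g.x[0],g.x[1],z,g.x[2],0,0)).astype(np.float32)))
E
```

```text
meas ((370.7723388671875, 281.3943176269531), (14.76962947845459, 23.30832862854004), 101.59629821777344) 107
0.1115 [0.5651 0.1466 0.0409 0.0239 0.0187] 17.318073460929106
level [0.5651 0.1466 0.0183] 18.19757739765607
level ellipse ((370.8275146484375, 281.31732177734375), (15.122842788696289, 23.00419044494629), 101.38817596435547)
```

The white ring matches a level circle (ellipse angle 101.6° measured, 101.4° predicted) at the home height, and the robot is clear of everything. I'll hand in.

Emit:
{"fn": "carry_out", "kwargs": {"plan": [[0.08, 0, 0, 0, 0, 0, 0], [0.08, 0, 0, 0, 0, 0, 0]]}}

```text
time: 26.15
eef_pos: [0.5431, 0.0707, 0.2149]
eef_rot: [-3.141, -0.0, 1.308]
contact_force: [0.9, 0.3, -0.1]
opening: 0.938
grasp_force: 0.0
```

```bash
python3 -c "
from workcell import bot
print(bot.sign_off())"
```

```text
the job is handed in; nothing more can be done
None
```

The jar is closed and handed in at about 26 s, with the farthest cap level, at home height and let go; I missed the first set of gates, re-gripped a tilted cap and went on about 127° backward to the next set, and the closing torque briefly read about 0.3 N m (0.15 is snug) before I eased it.

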